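# Lower the beam-block arm of a laser bench past its ratchet

## Task

Block the laser beam: with the fingertips, press the red tab of the rocker pawl down until it clicks over and stays clear of the ratchet teeth, then push the raised arm down by its yellow pad until it rests on its rubber stop, and last press the green tab down so that the pawl is back in the teeth. Do not force the arm down while the pawl is still in the teeth, and do not pull the arm up; nothing needs gripping. Leave the loose things around it where they are.

Things in the scene. Friction and masses are not known exactly. Their poses are not given: they have to be found in the camera images.
- stand: Aluminium base plate with all that stands on it, bolted down: 120 mm along its x, 380 mm along its y (from -130 to +250), 12 mm thick. Origin on the table surface. The arm hinges about an axis along its x at (0, 0, 110 mm) and, level, points to its +y; the pawl pivots at (0, -66, 185 mm).
- bracket (a point): Top of the dark steel bracket that carries the pawl pivot, 198 mm up, 27 mm to the stand's -x of the mechanism; here 10 mm (x) by 24 mm (y). Below 140 mm it widens to stand y -90 to +30.
- stop_post (a point): Centre of the rubber top of the post on which the arm comes to rest: 26 mm across, 103 mm above the table, at stand (0, 100 mm).
- laser_head (a point): Centre of the top of the fixed white laser head, 140 mm (stand's x) by 50 mm, top 105 mm above the table.
- coil_frame (a point): Centre of the top of the fixed open frame of aluminium and copper bars, 140 by 140 mm, top 134 mm above the table.
- block_arm (a joint): Hinge of the arm, rad: 0 = level, on the rubber stop; grows as the arm rises (about the stand's +x). Starts at 0.84 to 1.02; limit 1.2. Stiff, stays where it is left; with the pawl clear, 4 to 10 N on the pad move it down. With the pawl in, the teeth stop it at about 0.80 after a little free play; further teeth pass at 0.70, 0.44 and 0.18.
- push_pad (a point): Centre of the top face of the yellow pad on the arm: 44 mm (stand's x) by 50 mm along the arm; 145 mm along the arm from the hinge axis and 15 mm above the arm's centre line. The arm is an aluminium bar 20 mm wide, 14 mm thick, 210 mm long, with a black plate 60 by 70 mm under its free end. y points outwards along the arm, z out of the pad.
- wheel_hub (a point): Centre of the steel ratchet wheel (60 mm radius to the tooth tips), on the arm's hinge axis, which lies along the stand's x.
- pawl (a joint): Rocker pawl, rad: 0 = its toe stands in the teeth (as at the start), 0.3 = stop, fully clear. It is a see-saw about an axis along the stand's x with an over-centre spring that changes over at 0.16: pressed past that it snaps the rest of the way and stays. About 4 N on a tab starts it.
- red_tab (a point): Centre of the top face of the red tab, 36 mm (stand's x) by 34 mm (y), the end of the rocker over the ratchet wheel: 50 mm from the pivot towards the stand's +y and 21 mm above it, 206 mm above the table with the pawl in. Pressing it down (15 mm of travel) takes the pawl out of the teeth.
- green_tab (a point): Centre of the top face of the equal green tab at the other end of the rocker, 50 mm from the pivot towards the stand's -y; it stands 15 mm higher with the pawl clear. Pressing it down puts the pawl back in the teeth.
- brass_post: Bystander: loose brass cylinder, 22 mm across, 50 mm high, standing on the base plate near the arm. Origin at the centre of its underside.
- lens_jar: Bystander: clear jar with black cap, 44 mm across, 55 mm high, on the table. Origin at the centre of its underside.
- lens_ring: Bystander: black ring, 38 mm across, 10 mm high, on the table. Origin at the centre of its underside.
- screwdriver: Bystander: screwdriver with orange handle 200 mm long, lying on the table. Origin under its middle.
- note_pad: Bystander: yellow sticky-note pad, 76 by 76 by 14 mm. Origin at the centre of its underside.
- mug: Bystander: blue mug, 80 mm across, 90 mm high. Origin at the centre of its underside.
- mouse: Bystander: black computer mouse, 100 by 60 by 32 mm. Origin at the centre of its underside.

How it is judged (in metres and radians):
On the way, in this order (a step that is already met when the one before it is completed fails the run):
1. the pawl is pressed over and clear of the teeth, the arm still up (value of joint pawl above 0.24 rad and value of joint block_arm above 0.7 rad), for 0.2 s.
2. the arm is down on its stop, the pawl still clear (value of joint block_arm below 0.05 rad and value of joint pawl above 0.24 rad), for 0.2 s.
3. the pawl is back in the teeth (value of joint pawl below 0.06 rad), for 0.2 s.
At the end, for the whole second after the job is handed in: The arm is at rest within 0.05 rad of level (on its stop), and the pawl is back in the teeth (joint below 0.06 rad) (value of joint block_arm below 0.05 rad and value of joint pawl below 0.06 rad and velocity of joint block_arm between -0.05 and 0.05 rad/s); the robot touches nothing.
It fails at once if the arm is forced (over 35 N) while the pawl stands in the teeth and the arm is up (value of joint pawl below 0.1 rad and value of joint block_arm above 0.3 rad and contact force between the fingers and block_arm above 35 N).
It fails at once if the arm is pulled up beyond where it started (above 1.12 rad) (value of joint block_arm above 1.12 rad).
It fails at once if a loose bystander is moved by more than 30 mm or lifted (distance of any of brass_post, lens_jar, lens_ring, screwdriver, note_pad, mug, mouse from where it was at the start of the episode above 0.03 m or height (world z) of any of brass_post, lens_jar, lens_ring, screwdriver, note_pad, mug, mouse above 0.04 m).
It also fails if it takes over 61 s, if anything falls off the work surface, if the arm or the gripper's body presses on something with over 40 N, if the wrist force passes 120 N, or if a joint passes its speed limit or range.

## Robot

A 6-joint arm with a two-finger parallel gripper is mounted at the origin on the work surface. World frame = base frame: x ahead of the robot, y to its left, z up, the work surface at z = 0. Lengths are in mm, angles in rad, forces in N, time in s.
With the tool pointing down it reaches from about 350 to 875 mm from the base axis. Payload 4.2 kg.
Tool frame: the origin (TCP) lies where the fingers leave the gripper's body, on its centre line; the fingertips stand 73 mm ahead of it and the grasp point (between the pads) lies 54 mm ahead of it; z points along the fingers, y is the direction in which the jaws open and shut (so a half turn about z gives the same grasp; the last joint's range is limited). The gripper opens to 85 mm and grips with 20 to 120 N. Pads are 22 mm wide; open, the fingers measure 114 mm over their backs; the gripper's body (76 mm by 85 mm) begins 54 mm behind the grasp point. The pads swing forward as they close: fully open they stand 13 mm farther back than shut.
Start: joints at [1.548, 0.385, 0.008, 0, -1.194, -0.259], TCP at [173.771, 600.336, 303.912] pointing down, gripper open.
Joint ranges: [-3.14, 3.14], [-1.21, 2.06], [-1.07, 1.41], [-3.16, 2.05], [-2.99, -0.16], [-3.1, 3.1]. Speed limits (rad/s): [2.79, 2.79, 3.14, 3.14, 3.14, 3.14].

## Interface

Orientations are given as a unit quaternion [x, y, z, w].
In Python, from bench import arm gives the robot as it stands.
- The arm moves only by the tool apply_moves, never from a script. Its argument "increments" is a list that holds one entry, the list of rows, each a list of 7 numbers: the shift along the tool's x, y, z scaled (see below), then the turn, a rotation vector about the tool's x, y, z scaled (see below), then the gripper's target within -1 to 1 (fully open at 1, half-way at 0, shut at -1). A call has 1 to 10 rows; each row is the pose to reach, as a shift and turn from the pose commanded when the call began, along the tool's axes at that moment; what a row does not reach only later rows make up. The controller multiplies each number of a shift by 100 mm and each number of a turn by 0.5 rad. A row lasts 1/10 s, in which the tool goes at most 50 mm and 8.59 degrees, less where a joint would pass 70% of its speed; a pose out of reach is approached as far as the arm can. A call with a number of a shift or a turn outside -1 to 1 is refused whole. A call with a gripper value outside its range is refused whole. The fingers move at their own pace and stop on an object; the grip force is fixed at half the most. Time passes only in rows, so rows that repeat a pose let the fingers close. It gives the time, the measured TCP pose, the force and the opening at its end, in the units of the state.
- arm.read_state(): the state, without advancing time (a new reading comes with each control period).
- arm.get_image(name): name is "side" or "top"; returns a dict with "img" (420x560x3 uint8, red, green, blue), "fx", "fy", "cx", "cy" (pixels), "k1" (the pictures are not rectified: a ray, as slopes to the right and down, at radius r is drawn at 1 + k1 r^2 times it, then the intrinsics apply), "pose" (4x4, takes a point from camera to world coordinates). Camera axes: x right, y up, looking along -z (the intrinsics and any distortion apply to the point x, -y, -z); pixel columns grow to the right and rows downward; lengths in mm; the calibration is good to about 2 mm. A picture is of the moment at which its call begins. There is no depth.
- arm.job_done(): hands the job in, once; it reports no verdict.
Trained networks look in a picture, given as the dict that the camera call returned (one of the last four; its "shot" number tells which), for a name from the list of things; names that differ only in an ending like _2 or _b are one class to them, and where a whole thing is asked for, a point or a joint stands for the part that bears it (a point fixed in the world has none). Each returns a list of dicts, best first, with "conf" (0 to 1); they miss things now and then, are a little off and sometimes report something else, mostly with a low value. They report only what shows in the picture. A call takes as long as a camera call.
- arm.outline_of(label, picture): "pixels" (420x560 bool, what is visible of it) and "box" ([centre column, centre row, width, height] in pixels, round what is visible of it).
- arm.mark_of(label, picture): "at" ([column, row] in pixels: a listed point, or the origin of a listed thing).
The state is a dict: "clock": time; "joints": joint angles; "joint_vel": joint speeds; "joint_efforts": joint torques, N m; "position": TCP position; "ee_rot": TCP orientation; "contact_force": force on the tool from outside, world axes, zero at the start; "wrist_torque": the same for the moment, N m; "gripper_width": finger opening in mm.
Only numpy, scipy, OpenCV 4.12 (cv2) and the standard library are available. Lean on these libraries where they do the work, as an engineer would, in place of code of your own. Each camera call takes 0.05 s, during which the arm holds its last target.

## Working session

There is one attempt and no reset: what is moved stays moved. The work goes in short steps, Python scripts to look and compute and a tool call to move; the robot and the scene stay as the last step left them, time stands still between calls to the robot, and variables do not carry over. Pictures are saved under pics/ and viewed, and the job is handed in when it is done.

Besides the shell and the picture viewer there is one more tool, called after "Call:" by a JSON object that holds its "method" and its "body". apply_moves: Moves the arm, as the interface text tells. Shifts and turns lie within -1 to 1; 1 stands for 100 mm of shift or 0.5 rad of turn. Its arguments: {"type":"object","properties":{"increments":{"type":"array"}},"required":["increments"]}

```bash
mkdir -p pics; ls
cat > h.py <<'E'
import numpy as np, cv2
from bench import arm
def ray(p,uv):
    K=np.array([[p['fx'],0,p['cx']],[0,p['fy'],p['cy']],[0,0,1.]])
    d=np.array([p['k1'],0,0,0,0.])
    q=cv2.undistortPoints(np.array([[uv]],float),K,d)[0,0]
    T=np.array(p['pose']); v=T[:3,:3]@np.array([q[0],-q[1],-1.])
    return T[:3,3],v/np.linalg.norm(v)
def atz(p,uv,z):
    o,v=ray(p,uv); return o+v*(z-o[2])/v[2]
def tri(pl):
    A=0;b=0
    for o,v in pl:
        M=np.eye(3)-np.outer(v,v);A=A+M;b=b+M@o
    x=np.linalg.solve(A,b); return x,[np.linalg.norm((np.eye(3)-np.outer(v,v))@(x-o)) for o,v in pl]
def proj(p,X):
    T=np.array(p['pose']);c=T[:3,:3].T@(np.array(X)-T[:3,3]);s=np.array([c[0]/-c[2],-c[1]/-c[2]]);r=s@s
    s=s*(1+p['k1']*r);return np.array([p['fx']*s[0]+p['cx'],p['fy']*s[1]+p['cy']])
def save(p,n): cv2.imwrite(f'pics/{n}.png',cv2.cvtColor(p['img'],cv2.COLOR_RGB2BGR))
E
python3 - <<'E'
from h import *
s=arm.read_state();print(s)
P={c:arm.get_image(c) for c in('side','top')}
for c in P: save(P[c],c+'0');print(c,P[c]['k1'],P[c]['fx'],np.round(P[c]['pose'],2).tolist())
for n in 'stand bracket stop_post laser_head coil_frame push_pad wheel_hub red_tab green_tab brass_post lens_jar mug mouse'.split():
    R=[]
    for c in P:
        m=arm.mark_of(n,P[c])
        print(n,c,[(np.round(k['at'],1).tolist(),round(k['conf'],2)) for k in m[:2]])
        if m:R.append(ray(P[c],m[0]['at']))
    if len(R)==2: x,e=tri(R);print('   ',x.round(1),np.round(e,1))
print(arm.read_state()['clock'])
E
```

```text
pics
{'clock': 0.0, 'joints': array([ 1.54762927e+00,  3.85571549e-01,  6.61763598e-03, -4.78017193e-04,
       -1.19399976e+00, -2.58586871e-01]), 'joint_vel': array([-3.29072360e-04, -8.18187912e-05,  2.27682642e-04, -8.15841381e-05,
        6.46909447e-04,  1.25924676e-03]), 'joint_efforts': array([-1.40617749e-04, -3.92293918e+01,  1.88403010e+01,  4.18629706e+00,
       -4.69669205e-03, -7.05903773e-06]), 'position': array([173.64439107, 599.95140347, 302.81226664]), 'ee_rot': array([ 9.90080255e-01, -1.40498667e-01, -9.39319375e-05,  1.09729774e-03]), 'contact_force': array([-0.38020365,  0.36817853, -0.10918103]), 'wrist_torque': array([ 0.04370632,  0.02458234, -0.02899372]), 'gripper_width': 85.4154901717983}
side 0.01880612088611166 386.83856492017406 [[0.92, 0.23, -0.33, 200.41], [-0.4, 0.56, -0.72, -777.41], [0.02, 0.8, 0.61, 812.89], [0.0, 0.0, 0.0, 1.0]]
top -0.1040714210298847 402.01419866911806 [[0.02, 1.0, -0.05, 501.81], [-1.0, 0.02, -0.02, 16.83], [-0.01, 0.05, 1.0, 1349.06], [0.0, 0.0, 0.0, 1.0]]
stand side [([275.9, 247.7], 0.82)]
stand top [([283.2, 218.7], 0.89
[... 981 characters left out ...]
7, 217.5], 0.76)]
    [531.6  22.2 208.1] [0.8 0.8]
green_tab side [([281.4, 216.6], 0.64)]
green_tab top [([322.1, 227.2], 0.73)]
    [508.6 -81.8 216. ] [3.2 3.2]
brass_post side [([277.5, 233.8], 0.56)]
brass_post top [([269.8, 201.6], 0.4)]
    [580.9  80.6   7.2] [7.5 7.5]
lens_jar side [([305.5, 247.5], 0.65)]
lens_jar top [([291.5, 190.3], 0.51), ([281.2, 215.3], 0.31)]
    [631.8   4.6  -5.3] [3.5 3.5]
mug side [([276.6, 244.9], 0.62), ([404.0, 374.7], 0.6)]
mug top [([427.2, 185.1], 0.9), ([282.3, 214.6], 0.54)]
    [ 514.7 -305.2  341.4] [105.1 105.1]
mouse side [([185.9, 179.9], 0.69), ([233.6, 190.7], 0.22)]
mouse top [([138.1, 260.7], 0.93)]
    [376.1 525.7  -7. ] [0.3 0.3]
1.4
```

View images.

Run:
```python
import cv2
a=cv2.imread('pics/side0.png')[130:300,180:380];b=cv2.imread('pics/top0.png')[120:290,180:380]
cv2.imwrite('pics/crop.png',cv2.vconcat([cv2.resize(a,None,fx=3.4,fy=3.4,interpolation=2)])); cv2.imwrite('pics/crop2.png',cv2.resize(b,None,fx=3.4,fy=3.4,interpolation=2))
```

```text
(no output)
```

View pics/side0.png

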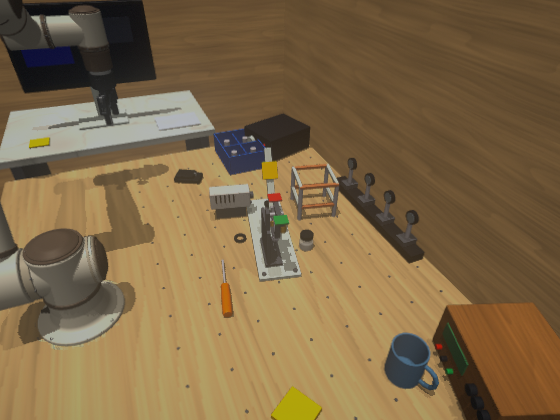

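View pics/crop.png

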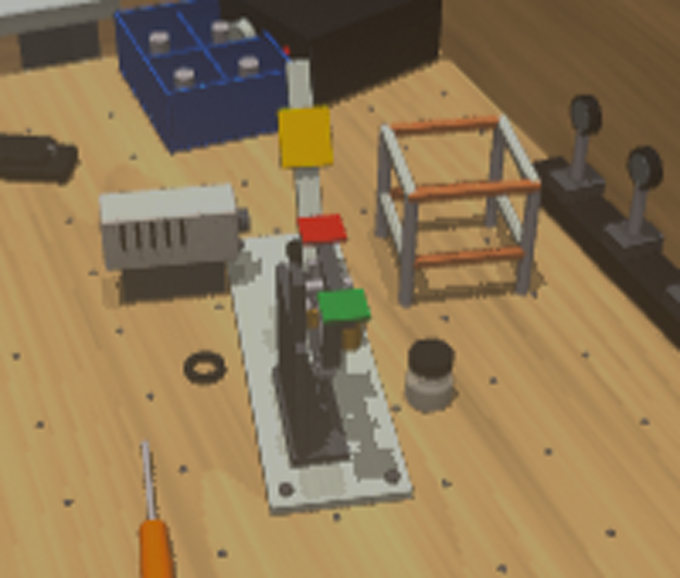

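View pics/crop2.png

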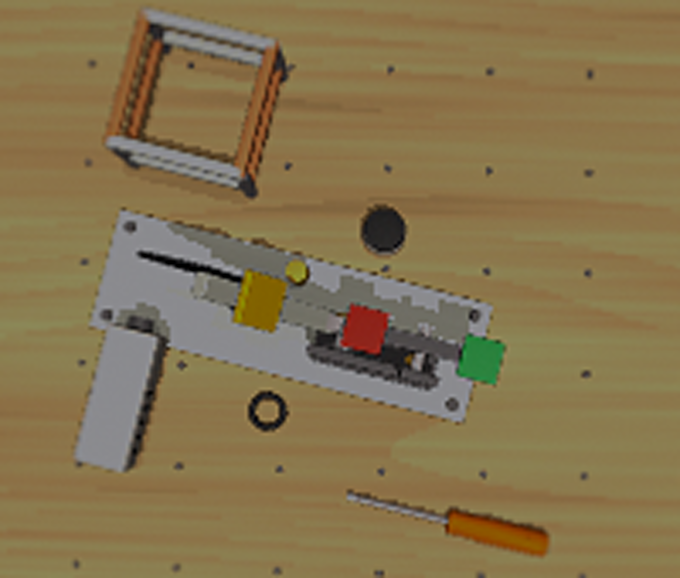

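View pics/top0.png

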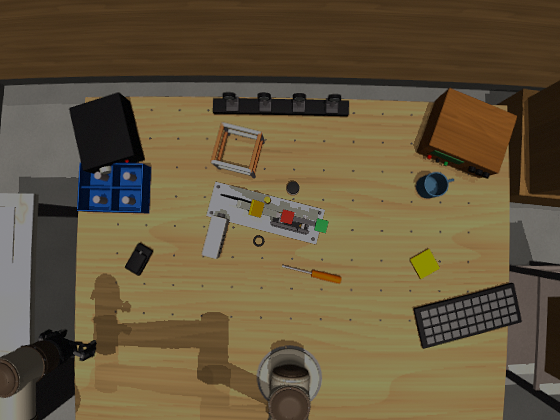

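```bash
cat > fit.py <<'E'
from h import *
from scipy.optimize import least_squares
def model(q):
    x,y,a,t=q; R=np.array([[np.cos(a),-np.sin(a),0],[np.sin(a),np.cos(a),0],[0,0,1]])
    L=dict(bracket=(-27,-66,198),stop_post=(0,100,103),wheel_hub=(0,0,110),red_tab=(0,-16,206),green_tab=(0,-116,206),stand=(0,0,0),
     push_pad=(0,145*np.cos(t)-15*np.sin(t),110+145*np.sin(t)+15*np.cos(t)))
    return {k:R@np.array(v,float)+[x,y,0] for k,v in L.items()}
E
python3 - <<'E'
from fit import *
P={c:arm.get_image(c) for c in('side','top')}
ob=[]
for c in P:
    hsv=cv2.cvtColor(P[c]['img'],cv2.COLOR_RGB2HSV)
    for n in ['bracket','stop_post','wheel_hub','red_tab','green_tab','push_pad','stand']:
        for k in arm.mark_of(n,P[c])[:1]: ob.append((c,n,k['at'],k['conf']))
    for n,lo,hi in [('red_tab',(0,190,90),(6,255,255)),('green_tab',(55,120,60),(80,255,255)),('push_pad',(20,190,90),(28,255,255))]:
        m=cv2.inRange(hsv,lo,hi); 
        g=[o for o in ob if o[0]==c and o[1]==n]
        nn,lab,st,ce=cv2.connectedComponentsWithStats(m)
        if g and nn>1:
            i=1+np.argmin([np.linalg.norm(ce[j]-g[0][2]) if st[j][4]>15 else 999 for j in range(1,nn)]);print(c,n,ce[i].round(1),st[i],np.round(g[0][2],1))
            if st[i][4]>15: ob.append((c,n,ce[i],1))
def res(q):
    M=model(q); return np.concatenate([(proj(P[c],M[n])-uv)*w for c,n,uv,w in ob])
r=least_squares(res,[535,35,-.22,.92],loss='soft_l1')
print(r.x)
M=model(r.x)
for c,n,uv,w in ob: print(c,n,np.round(uv,1),(proj(P[c],M[n])-uv).round(1),round(w,2))
for n in M:print(n,M[n].round(1))
b=arm.mark_of('brass_post',P['top']);print(b[:2]);print(atz(P['top'],[267.3,199.7],62))
print(arm.read_state()['clock'])
E
```

```text
side green_tab [280.7 219.2] [274 215  15   9 111] [302.  246.3]
side push_pad [269.4 169.8] [262 161  16  18 257] [267.2 168.4]
top red_tab [286.9 216.5] [281 210  13  14 143] [305.5 272.8]
top green_tab [320.9 225.3] [314 218  14  15 146] [322.7 221.9]
top push_pad [256.1 208.1] [249 199  15  18 187] [255.8 209.5]
[ 5.38259485e+02  3.26803548e+01 -2.23885433e-01  9.30515766e-01]
side bracket [266.5 212.8] [ 1.1 -2. ] 0.66
side stop_post [270.6 199.4] [-2.5  3. ] 0.76
side wheel_hub [273.5 218.4] [-0.1  2. ] 0.65
side green_tab [302.  246.3] [-20.7 -27.2] 0.66
side push_pad [267.2 168.4] [2.2 1.7] 0.95
side stand [277.2 246.9] [-4.   1.4] 0.81
side green_tab [280.7 219.2] [ 0.6 -0.2] 1
side push_pad [269.4 169.8] [-0.   0.2] 1
top bracket [302.7 230.2] [-0.4 -0.5] 0.95
top stop_post [252.8 207.8] [-1.4  0.2] 0.94
top wheel_hub [279.9 214.2] [2.7 1.6] 0.94
top red_tab [305.5 272.8] [-17.8 -56.6] 0.65
top green_tab [322.7 221.9] [-0.9  2.9] 0.79
top push_pad [255.8 209.5] [ 0.2 -1.6] 0.82
top stand [285.7 215.1] [-2.7  1.7] 0.7
top red_tab [286.9 216.5] [ 0.7 -0.3] 1
top green_tab [320.9 225.3] [ 0.9 -0.5] 1
top push_pad [256.1 208.1] [-0.1 -0.2] 1
bracket [497.3 -25.7 198. ]
stop_post [560.5 130.2 103. ]
wheel_hub [538.3  32.7 110. ]
red_tab [534.7  17.1 206. ]
green_tab [512.5 -80.4 206. ]
stand [538.3  32.7   0. ]
push_pad [554.8 105.4 235.2]
[{'at': [268.4, 202.0], 'conf': 0.63}]
[590.34799631  83.61460167  62.        ]
2.25
```

Call:
{"method": "apply_moves", "body": {"increments": [[[0.2,0.15,-0.5,0,0,0,-1],[0.5,0.45,-0.8,0,0,0,-1],[0.8,0.7,-0.97,0,0,0,-1],[1,0.9,-0.97,0,0,0,-1]]]}}

```text
clock: 2.65
position: [246.2, 485.0, 405.4]
ee_rot: [0.99, -0.141, 0.001, -0.004]
contact_force: [0.8, -1.1, 0.2]
gripper_width: 28.4
```

Call:
{"method": "apply_moves", "body": {"increments": [[[0.33,0.3,0,0,0,0,-1],[0.67,0.6,0,0,0,0,-1],[1,0.9,0,0,0,0,-1]]]}}

```text
clock: 2.95
position: [316.4, 370.2, 401.2]
ee_rot: [0.99, -0.14, 0.0, -0.0]
contact_force: [0.4, 0.7, -0.6]
gripper_width: -0.1
```

Call:
{"method": "apply_moves", "body": {"increments": [[[0.33,0.3,0,0,0,0,-1],[0.67,0.6,0,0,0,0,-1],[1,0.9,0,0,0,0,-1],[1,0.9,0,0,0,0,-1]]]}}

```text
clock: 3.35
position: [388.3, 253.9, 401.4]
ee_rot: [0.99, -0.143, 0.0, 0.0]
contact_force: [-0.1, 0.7, -0.1]
gripper_width: -0.1
```

```bash
cat > d.py <<'E'
from h import *
from scipy.spatial.transform import Rotation as Ro
def to(t):
    s=arm.read_state();R=Ro.from_quat(s['ee_rot']).as_matrix()
    return (R.T@(np.array(t)-s['position'])/100).round(3), s['position'].round(1), s['contact_force'].round(1),s['clock'],s['gripper_width']
E
python3 -c "
from d import *
print(to([534.7,17.1,400]))"
```

```text
(array([2.076, 1.855, 0.015]), array([388.3, 253.9, 401.4]), array([-0.1,  0.7, -0.1]), 3.35, -0.14259971220395556)
```

Call:
{"method": "apply_moves", "body": {"increments": [[[0.33,0.3,0,0,0,0,-1],[0.67,0.6,0,0,0,0,-1],[1,0.9,0,0,0,0,-1],[1,0.9,0,0,0,0,-1]]]}}

```text
clock: 3.75
position: [459.4, 140.3, 400.8]
ee_rot: [0.99, -0.143, 0.0, 0.0]
contact_force: [-0.4, -0.2, -0.3]
gripper_width: -0.2
```

Call:
{"method": "apply_moves", "body": {"increments": [[[0.33,0.3,0,0,0,0,-1],[0.67,0.6,0,0,0,0,-1],[1,0.95,0,0,0,0,-1],[1,0.95,0,0,0,0,-1]]]}}

```text
clock: 4.15
position: [529.1, 21.3, 400.2]
ee_rot: [0.99, -0.143, -0.0, 0.001]
contact_force: [-1.1, 0.4, -0.5]
gripper_width: -0.0
```

```bash
python3 -c "
from d import *
print(to([534.7,17.1,289]))
print(Ro.from_quat(arm.read_state()['ee_rot']).as_matrix().round(3))"
```

```text
(array([0.066, 0.023, 1.112]), array([529.1,  21.3, 400.2]), array([-1.1,  0.4, -0.5]), 4.15, -0.037950415982477254)
[[ 0.959 -0.283 -0.001]
 [-0.283 -0.959 -0.001]
 [-0.001  0.001 -1.   ]]
```

Call:
{"method": "apply_moves", "body": {"increments": [[[0.07,0.02,0.3,0,0,0,-1],[0.07,0.02,0.65,0,0,0,-1],[0.07,0.02,1,0,0,0,-1],[0.07,0.02,1,0,0,0,-1]]]}}

```text
clock: 4.55
position: [531.1, 21.0, 296.1]
ee_rot: [0.99, -0.14, -0.005, 0.002]
contact_force: [0.0, 0.4, -0.2]
gripper_width: -0.1
```

```bash
python3 -c "
from d import *
print(to([534.7,17.1,279]))
P=[arm.get_image(c) for c in ('side','top')]
cv2.imwrite('pics/c1.png',cv2.hconcat([cv2.resize(cv2.cvtColor(p['img'],4)[y:y+160,x:x+160],(400,400),interpolation=2) for p,x,y in zip(P,(200,200),(130,130))]))"
```

```text
(array([0.047, 0.027, 0.171]), array([531.1,  21. , 296.1]), array([ 0. ,  0.4, -0.2]), 4.55, -0.060364485103144565)
```

View pics/c1.png

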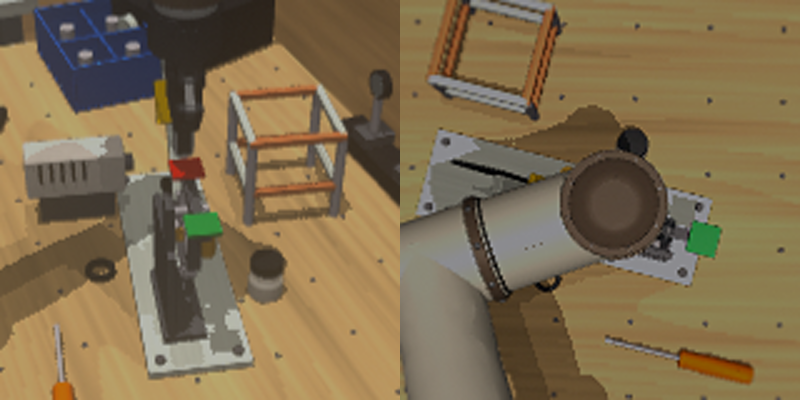

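The side view shows the closed fingertips at about (185,140) in the crop, just above the red tab at (187,168). Descending.

Call:
{"method": "apply_moves", "body": {"increments": [[[0.04,0.02,0.07,0,0,0,-1],[0.04,0.02,0.14,0,0,0,-1],[0.04,0.02,0.18,0,0,0,-1],[0.04,0.02,0.22,0,0,0,-1]]]}}

```text
clock: 5.05
position: [537.1, 17.3, 279.0]
ee_rot: [0.99, -0.14, 0.0, -0.0]
contact_force: [0.1, 0.0, 0.1]
gripper_width: -0.3
```

Call:
{"method": "apply_moves", "body": {"increments": [[[0,0,0.02,0,0,0,-1],[0,0,0.04,0,0,0,-1],[0,0,0.05,0,0,0,-1]]]}}

```text
clock: 5.35
position: [537.6, 17.8, 274.5]
ee_rot: [0.99, -0.14, 0.001, -0.001]
contact_force: [0.4, 2.1, 3.0]
gripper_width: 0.1
```

Call:
{"method": "apply_moves", "body": {"increments": [[[0,0,0.03,0,0,0,-1],[0,0,0.06,0,0,0,-1],[0,0,0.08,0,0,0,-1],[0,0,0.08,0,0,0,-1]]]}}

```text
clock: 5.75
position: [536.6, 16.9, 266.3]
ee_rot: [0.99, -0.14, -0.001, 0.001]
contact_force: [-2.0, 0.6, 4.9]
gripper_width: -0.0
```

Call:
{"method": "apply_moves", "body": {"increments": [[[0,0,0.02,0,0,0,-1],[0,0,0.03,0,0,0,-1],[0,0,0.04,0,0,0,-1],[0,0,0.04,0,0,0,-1]]]}}

```text
clock: 6.15
position: [536.6, 16.8, 265.8]
ee_rot: [0.99, -0.14, 0.001, 0.001]
contact_force: [-8.7, 1.4, 20.1]
gripper_width: 0.2
```

Call:
{"method": "apply_moves", "body": {"increments": [[[0,0,-0.2,0,0,0,-1],[0,0,-0.5,0,0,0,-1],[0,0,-0.9,0,0,0,-1],[0,0,-0.9,0,0,0,-1]]]}}

```text
clock: 6.55
position: [538.7, 17.1, 357.3]
ee_rot: [0.99, -0.14, 0.005, -0.001]
contact_force: [0.2, 0.6, -0.1]
gripper_width: 0.3
```

```bash
python3 -c "
from d import *
print(to([534.7,17.1,279]))
P=[arm.get_image(c) for c in ('side','top')]
cv2.imwrite('pics/c2.png',cv2.hconcat([cv2.resize(cv2.cvtColor(p['img'],4)[y:y+120,x:x+120],(400,400),interpolation=2) for p,x,y in zip(P,(210,240),(140,160))]))
for p in P:
  hsv=cv2.cvtColor(p['img'],cv2.COLOR_RGB2HSV)
  m=cv2.inRange(hsv,(55,120,60),(80,255,255));n,l,st,ce=cv2.connectedComponentsWithStats(m)
  print([(ce[i].round(1),st[i][4]) for i in range(1,n) if st[i][4]>40])
  import math
  for z in (206,221): print(z,proj(p,[512.5,-80.4,z]).round(1))
"
```

```text
(array([-0.046,  0.014,  0.782]), array([538.7,  17.1, 357.3]), array([ 0.2,  0.6, -0.1]), 6.55, 0.301846664927162)
[(array([280.2, 213.3]), np.int32(71))]
206 [281.2 219.1]
221 [281.4 214.4]
[(array([318.6, 224.5]), np.int32(148))]
206 [321.8 224.8]
221 [322.2 224.7]
```

View pics/c2.png

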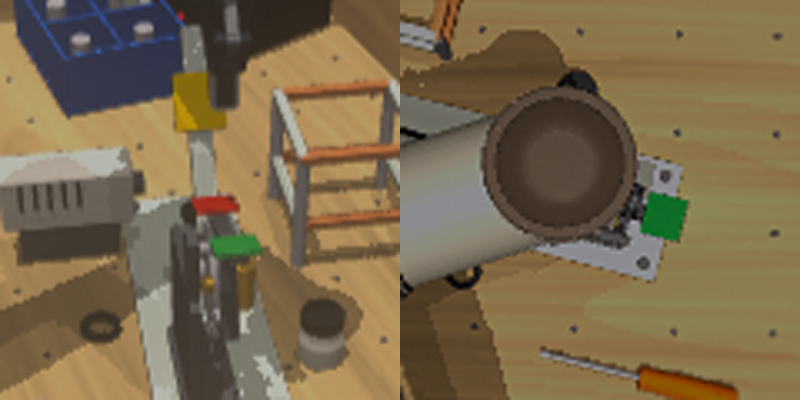

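```bash
cat > pad.py <<'E'
from d import *
q=[538.26,32.68,-.2239]; h=12; s0=147
yw=np.array([-np.sin(q[2]),np.cos(q[2])])
def tcp(th,phi=.4,off=0,s=s0):
    n=np.array([-np.sin(th),np.cos(th)])
    p=np.array([s*np.cos(th)-15*np.sin(th),110+s*np.sin(th)+15*np.cos(th)])
    c=p+n*(h*abs(np.sin(th-phi))+off)
    t=c-73*np.array([np.sin(phi),-np.cos(phi)])
    return np.array([*(np.array(q[:2])+yw*t[0]),t[1]])
E
python3 -c "
from pad import *
print(tcp(.93,off=25), to(tcp(.93,off=25)))
for t in np.linspace(.93,0,6): print(t,tcp(t).round(1))"
```

```text
[543.26160601  54.64403075 322.61564329] (array([-0.042, -0.378,  0.295]), array([536.7,  17.1, 352.1]), array([-0.6, -0.2, -1.6]), 6.65, 0.17620719741678184)
0.93 [547.7  74.2 307.7]
0.744 [553.1  97.8 290.8]
0.558 [557.7 117.8 269.4]
0.372 [561.1 133.1 245. ]
0.18600000000000005 [563.3 142.7 221.7]
0.0 [564.6 148.3 196.9]
```

Call:
{"method": "apply_moves", "body": {"increments": [[[0,0,0,0.27,0,0,-1],[0,0,0,0.54,0,0,-1],[0,0,0,0.8,0,0,-1],[-0.02,-0.2,0.1,0.8,0,0,-1],[-0.04,-0.38,0.29,0.8,0,0,-1],[-0.04,-0.38,0.29,0.8,0,0,-1]]]}}

```text
clock: 7.25
position: [541.9, 55.6, 318.1]
ee_rot: [0.971, -0.138, 0.023, -0.196]
contact_force: [-1.3, 0.2, 0.3]
gripper_width: 0.1
```

```bash
python3 -c "
from pad import *
for o in (25,0,-6): print(to(tcp(.93,off=o)))
R=Ro.from_quat(arm.read_state()['ee_rot']);print(R.as_matrix()[:,2].round(3))
P=[arm.get_image(c) for c in ('side','top')]
cv2.imwrite('pics/c3.png',cv2.hconcat([cv2.resize(cv2.cvtColor(p['img'],4)[y:y+120,x:x+120],(400,400),interpolation=2) for p,x,y in zip(P,(210,220),(120,150))]))
"
```

```text
(array([ 0.015, -0.013, -0.044]), array([541.9,  55.6, 318.1]), array([-1.3,  0.2,  0.3]), 7.25, 0.06690971758415341)
(array([ 0.005, -0.139,  0.171]), array([541.9,  55.6, 318.1]), array([-1.3,  0.2,  0.3]), 7.25, 0.06690971758415341)
(array([ 0.002, -0.17 ,  0.223]), array([541.9,  55.6, 318.1]), array([-1.3,  0.2,  0.3]), 7.25, 0.06690971758415341)
[ 0.099  0.374 -0.922]
```

View pics/c3.png

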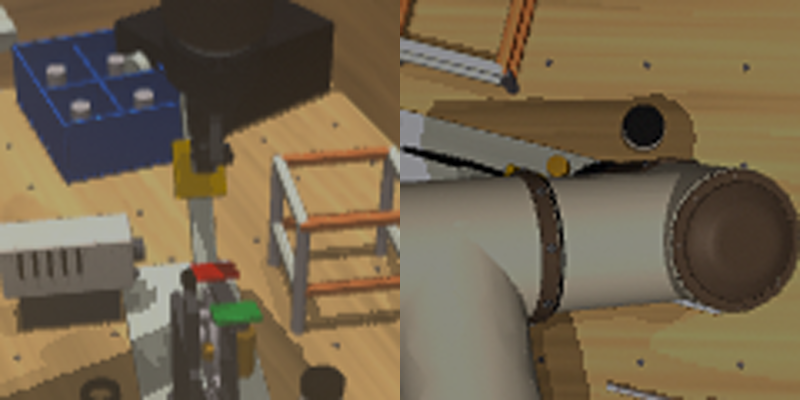

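The side crop shows the fingertips (210,165) in front of the yellow pad (200,168). The tabs are still in the clicked-over state (green at (237,312)).

```bash
python3 -c "
from pad import *
for t in (.93,.86,.79,.72,.65,.58,.51,.44,.37,.3,.2,.1,.05,0): print(t,to(tcp(t,off=-2))[0])
"
```

```text
0.93 [-0.011 -0.141  0.219]
0.86 [-0.016 -0.205  0.309]
0.79 [-0.021 -0.262  0.405]
0.72 [-0.026 -0.312  0.504]
0.65 [-0.03  -0.355  0.607]
0.58 [-0.034 -0.389  0.713]
0.51 [-0.037 -0.415  0.822]
0.44 [-0.04  -0.434  0.932]
0.37 [-0.043 -0.444  1.036]
0.3 [-0.045 -0.447  1.131]
0.2 [-0.047 -0.442  1.267]
0.1 [-0.049 -0.424  1.402]
0.05 [-0.049 -0.411  1.469]
0 [-0.05  -0.394  1.535]
```

Call:
{"method": "apply_moves", "body": {"increments": [[[-0.01,-0.08,0.1,0,0,0,-1],[-0.01,-0.14,0.18,0,0,0,-1],[-0.015,-0.2,0.28,0,0,0,-1],[-0.02,-0.26,0.39,0,0,0,-1],[-0.02,-0.26,0.39,0,0,0,-1]]]}}

```text
clock: 7.85
position: [552.9, 94.3, 296.9]
ee_rot: [0.97, -0.137, 0.028, -0.197]
contact_force: [0.5, -0.4, -0.7]
gripper_width: -0.0
```

```bash
python3 -c "
from pad import *
for t in (.79,.72,.65,.58,.51,.44,.37,.3,.2,.1,.05,0): print(t,to(tcp(t,off=-2))[:3])
"
```

```text
0.79 (array([-0.005,  0.019,  0.023]), array([552.9,  94.3, 296.9]), array([ 0.5, -0.4, -0.7]))
0.72 (array([-0.01 , -0.031,  0.123]), array([552.9,  94.3, 296.9]), array([ 0.5, -0.4, -0.7]))
0.65 (array([-0.015, -0.073,  0.226]), array([552.9,  94.3, 296.9]), array([ 0.5, -0.4, -0.7]))
0.58 (array([-0.019, -0.107,  0.332]), array([552.9,  94.3, 296.9]), array([ 0.5, -0.4, -0.7]))
0.51 (array([-0.023, -0.133,  0.441]), array([552.9,  94.3, 296.9]), array([ 0.5, -0.4, -0.7]))
0.44 (array([-0.026, -0.151,  0.551]), array([552.9,  94.3, 296.9]), array([ 0.5, -0.4, -0.7]))
0.37 (array([-0.029, -0.161,  0.655]), array([552.9,  94.3, 296.9]), array([ 0.5, -0.4, -0.7]))
0.3 (array([-0.031, -0.164,  0.75 ]), array([552.9,  94.3, 296.9]), array([ 0.5, -0.4, -0.7]))
0.2 (array([-0.034, -0.159,  0.886]), array([552.9,  94.3, 296.9]), array([ 0.5, -0.4, -0.7]))
0.1 (array([-0.036, -0.141,  1.021]), array([552.9,  94.3, 296.9]), array([ 0.5, -0.4, -0.7]))
0.05 (array([-0.037, -0.127,  1.088]), array([552.9,  94.3, 296.9]), array([ 0.5, -0.4, -0.7]))
0 (array([-0.037, -0.11 ,  1.154]), array([552.9,  94.3, 296.9]), array([ 0.5, -0.4, -0.7]))
```

```bash
python3 -c "
from pad import *
P=[arm.get_image(c) for c in ('side','top')]
cv2.imwrite('pics/c4.png',cv2.hconcat([cv2.resize(cv2.cvtColor(p['img'],4)[y:y+120,x:x+120],(400,400),interpolation=2) for p,x,y in zip(P,(210,200),(120,150))]))
print(to(tcp(.79))[1:])
"
```

```text
(array([552.6,  93.5, 296.8]), array([ 0.5, -0.2,  0.5]), 7.95, -0.08347105058492162)
```

View pics/c4.png

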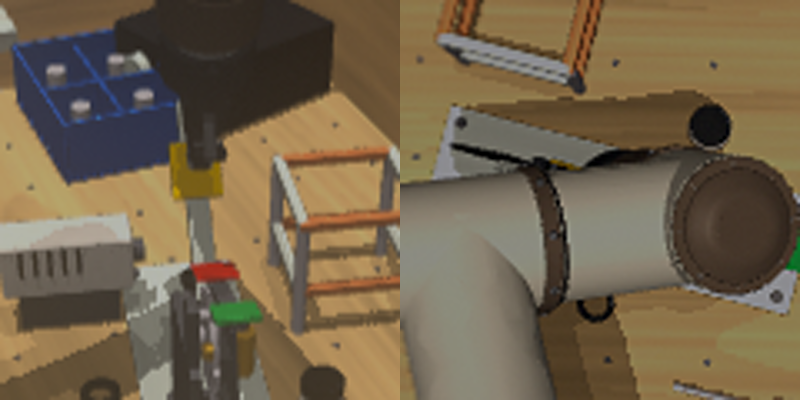

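Call:
{"method": "apply_moves", "body": {"increments": [[[-0.03,-0.03,0.12,0,0,0,-1],[-0.05,-0.07,0.22,0,0,0,-1],[-0.06,-0.1,0.33,0,0,0,-1],[-0.06,-0.13,0.44,0,0,0,-1],[-0.06,-0.13,0.44,0,0,0,-1]]]}}

```text
clock: 8.45
position: [555.6, 123.1, 261.5]
ee_rot: [0.97, -0.138, 0.028, -0.197]
contact_force: [0.3, -0.9, 0.5]
gripper_width: -0.3
```

```bash
python3 -c "
from pad import *
P=[arm.get_image(c) for c in ('side','top')]
cv2.imwrite('pics/c5.png',cv2.hconcat([cv2.resize(cv2.cvtColor(p['img'],4)[y:y+120,x:x+120],(400,400),interpolation=2) for p,x,y in zip(P,(210,200),(120,150))]))
for t in (.51,.44,.37,.3,.2,.1,.05,0): print(t,to(tcp(t,off=-2))[:3])
"
```

```text
0.51 (array([ 0.041, -0.017,  0.004]), array([554.5, 122.7, 261.2]), array([-0.8,  0.6,  0.8]))
0.44 (array([ 0.037, -0.035,  0.114]), array([554.5, 122.7, 261.2]), array([-0.8,  0.6,  0.8]))
0.37 (array([ 0.035, -0.045,  0.218]), array([554.5, 122.7, 261.2]), array([-0.8,  0.6,  0.8]))
0.3 (array([ 0.033, -0.049,  0.313]), array([554.5, 122.7, 261.2]), array([-0.8,  0.6,  0.8]))
0.2 (array([ 0.03 , -0.043,  0.448]), array([554.5, 122.7, 261.2]), array([-0.8,  0.6,  0.8]))
0.1 (array([ 0.028, -0.025,  0.584]), array([554.5, 122.7, 261.2]), array([-0.8,  0.6,  0.8]))
0.05 (array([ 0.028, -0.011,  0.65 ]), array([554.5, 122.7, 261.2]), array([-0.8,  0.6,  0.8]))
0 (array([0.027, 0.005, 0.717]), array([554.5, 122.7, 261.2]), array([-0.8,  0.6,  0.8]))
```

View pics/c5.png

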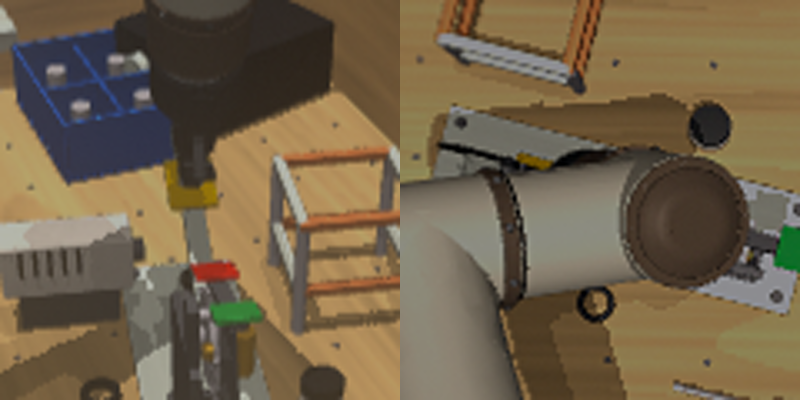

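Pad follows the tips (now at (192,183) in the side crop, its top flatter), and the pawl is still clear. Continuing, then gently onto the stop.

Call:
{"method": "apply_moves", "body": {"increments": [[[0,-0.03,0.11,0,0,0,-1],[0,-0.04,0.22,0,0,0,-1],[0,-0.045,0.31,0,0,0,-1],[0,-0.04,0.4,0,0,0,-1],[0,-0.04,0.48,0,0,0,-1],[0,-0.03,0.55,0,0,0,-1],[0,-0.02,0.6,0,0,0,-1],[0,-0.02,0.6,0,0,0,-1]]]}}

```text
clock: 9.35
position: [562.2, 147.3, 206.1]
ee_rot: [0.97, -0.138, 0.028, -0.197]
contact_force: [-0.1, 0.3, -0.1]
gripper_width: -0.0
```

```bash
python3 -c "
from pad import *
for t in (.1,.05,0): print(t,to(tcp(t,off=0))[:3])
"
```

```text
0.1 (array([ 0.022, -0.007, -0.043]), array([562.2, 147.3, 206.1]), array([-0.1,  0.3, -0.1]))
0.05 (array([0.021, 0.005, 0.024]), array([562.2, 147.3, 206.1]), array([-0.1,  0.3, -0.1]))
0 (array([0.021, 0.021, 0.091]), array([562.2, 147.3, 206.1]), array([-0.1,  0.3, -0.1]))
```

Call:
{"method": "apply_moves", "body": {"increments": [[[0,0,0.03,0,0,0,-1],[0,0.01,0.06,0,0,0,-1],[0,0.01,0.07,0,0,0,-1],[0,0.01,0.07,0,0,0,-1]]]}}

```text
clock: 9.75
position: [563.0, 148.8, 200.6]
ee_rot: [0.97, -0.138, 0.029, -0.197]
contact_force: [-0.0, -1.9, 3.4]
gripper_width: 0.1
```

Call:
{"method": "apply_moves", "body": {"increments": [[[0,0,0.015,0,0,0,-1],[0,0,0.03,0,0,0,-1],[0,0,0.03,0,0,0,-1]]]}}

```text
clock: 10.05
position: [563.1, 149.6, 197.6]
ee_rot: [0.97, -0.138, 0.028, -0.197]
contact_force: [-0.6, -2.9, 4.4]
gripper_width: 0.3
```

Call:
{"method": "apply_moves", "body": {"increments": [[[0,0,0.01,0,0,0,-1],[0,0,0.02,0,0,0,-1],[0,0,0.02,0,0,0,-1]]]}}

```text
clock: 10.35
position: [563.2, 150.6, 195.7]
ee_rot: [0.97, -0.138, 0.028, -0.197]
contact_force: [0.2, -2.6, 3.5]
gripper_width: -0.1
```

Call:
{"method": "apply_moves", "body": {"increments": [[[0,0,0.01,0,0,0,-1],[0,0,0.02,0,0,0,-1],[0,0,0.02,0,0,0,-1]]]}}

```text
clock: 10.65
position: [563.3, 151.2, 194.2]
ee_rot: [0.97, -0.137, 0.028, -0.197]
contact_force: [-0.2, -4.0, 5.3]
gripper_width: -0.2
```

Call:
{"method": "apply_moves", "body": {"increments": [[[0,0,0.01,0,0,0,-1],[0,0,0.02,0,0,0,-1],[0,0,0.02,0,0,0,-1]]]}}

```text
clock: 10.95
position: [563.5, 151.3, 193.9]
ee_rot: [0.97, -0.137, 0.028, -0.196]
contact_force: [-4.6, -6.8, 14.5]
gripper_width: -0.2
```

Call:
{"method": "apply_moves", "body": {"increments": [[[0,0,0.01,0,0,0,-1],[0,0,0.02,0,0,0,-1],[0,0,0.02,0,0,0,-1]]]}}

```text
clock: 11.25
position: [563.5, 151.4, 193.6]
ee_rot: [0.971, -0.136, 0.029, -0.196]
contact_force: [-8.3, -11.8, 22.1]
gripper_width: -0.2
```

```bash
python3 -c "
from pad import *
P=[arm.get_image(c) for c in ('side','top')]
cv2.imwrite('pics/c6.png',cv2.hconcat([cv2.resize(cv2.cvtColor(p['img'],4)[y:y+120,x:x+120],(400,400),interpolation=2) for p,x,y in zip(P,(210,200),(120,150))]))
"
```

```text
(no output)
```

View pics/c6.png

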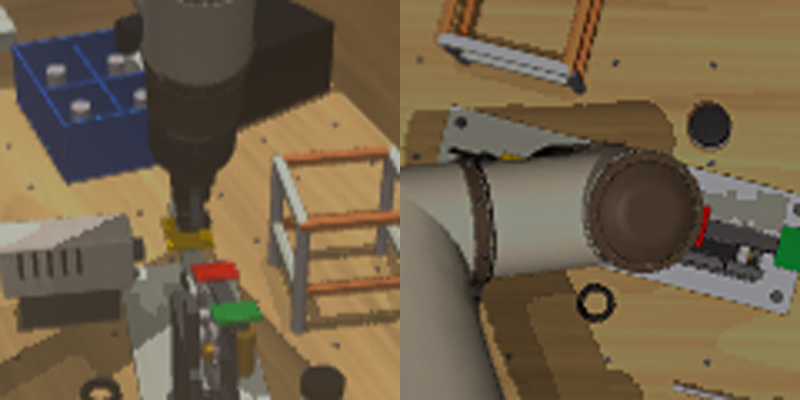

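Call:
{"method": "apply_moves", "body": {"increments": [[[0,0,-0.2,0,0,0,-1],[0,0,-0.6,0,0,0,-1],[0,0,-1,0,0,0,-1],[0,0,-1,-0.27,0,0,-1],[0,0,-1,-0.54,0,0,-1],[0,0,-1,-0.8,0,0,-1]]]}}

```text
clock: 11.95
position: [552.2, 115.6, 282.1]
ee_rot: [0.99, -0.141, -0.001, 0.002]
contact_force: [-0.1, -0.5, -1.0]
gripper_width: -0.4
```

```bash
python3 -c "
from pad import *
print(to([512.5,-80.4,330]),to([512.5,-80.4,279]))
P=[arm.get_image(c) for c in ('side','top')]
cv2.imwrite('pics/c7.png',cv2.hconcat([cv2.resize(cv2.cvtColor(p['img'],4)[y:y+120,x:x+120],(400,400),interpolation=2) for p,x,y in zip(P,(210,200),(120,150))]))
"
```

```text
(array([ 0.165,  1.996, -0.47 ]), array([552.2, 115.6, 282.1]), array([-0.1, -0.5, -1. ]), 11.95, -0.3505394204849199) (array([0.166, 1.993, 0.04 ]), array([552.2, 115.6, 282.1]), array([-0.1, -0.5, -1. ]), 11.95, -0.3505394204849199)
```

View pics/c7.png

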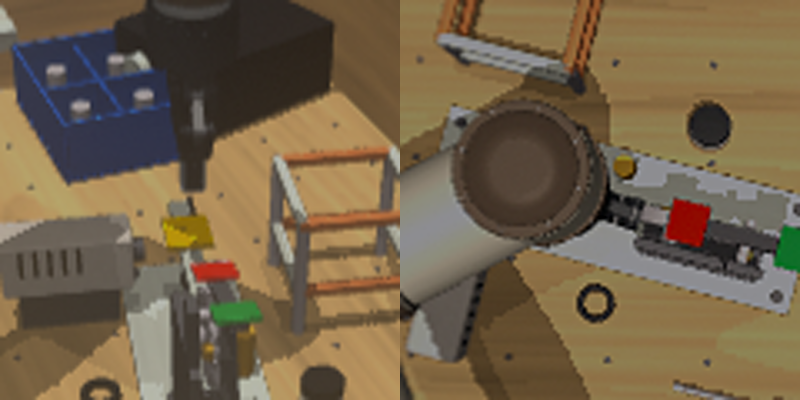

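The arm is down (pad at (188,232) in the side crop, level), the brass post is still standing, and the pawl is still clear. Now the green tab.

Call:
{"method": "apply_moves", "body": {"increments": [[[0,0,-0.3,0,0,0,-1],[0.02,0.2,-0.47,0,0,0,-1],[0.05,0.6,-0.47,0,0,0,-1],[0.08,1,-0.47,0,0,0,-1],[0.08,1,-0.47,0,0,0,-1]]]}}

```text
clock: 12.55
position: [530.9, 14.3, 328.7]
ee_rot: [0.99, -0.143, -0.001, -0.001]
contact_force: [0.5, -0.1, -0.1]
gripper_width: 0.1
```

Call:
{"method": "apply_moves", "body": {"increments": [[[0.02,0.3,0,0,0,0,-1],[0.05,0.65,0,0,0,0,-1],[0.08,1,0,0,0,0,-1],[0.08,1,0,0,0,0,-1]]]}}

```text
clock: 12.95
position: [511.4, -83.3, 328.4]
ee_rot: [0.99, -0.142, -0.001, -0.001]
contact_force: [0.1, -0.0, 0.2]
gripper_width: 0.0
```

```bash
python3 -c "
from pad import *
print(to([512.5,-80.4,298]))
P=[arm.get_image(c) for c in ('side','top')]
m,e=P[0],0
a=P[0]
for n in ('push_pad',):
  R=[(arm.mark_of(n,p) or [None])[0] for p in P];print(R)
hsv=[cv2.cvtColor(p['img'],cv2.COLOR_RGB2HSV) for p in P]
for i,p in enumerate(P):
  n,l,st,ce=cv2.connectedComponentsWithStats(cv2.inRange(hsv[i],(20,190,90),(28,255,255)))
  print([(ce[j].round(1),st[j][4]) for j in range(1,n) if st[j][4]>30], proj(p,[538.3+145*.222,32.7+145*.975,125]).round(1))
"
```

```text
(array([ 0.003, -0.03 ,  0.304]), array([511.4, -83.3, 328.4]), array([ 0.1, -0. ,  0.2]), 12.95, 0.003568256629786877)
[{'at': [268.2, 185.5], 'conf': 0.72}, {'at': [235.9, 204.6], 'conf': 0.73}]
[(array([265.7, 188.9]), np.int32(120)), (array([295.9, 407.1]), np.int32(1066))] [265.9 188.5]
[(array([240.8, 204.2]), np.int32(86))] [236.6 204.1]
```

Call:
{"method": "apply_moves", "body": {"increments": [[[0,-0.03,0.15,0,0,0,-1],[0,-0.03,0.28,0,0,0,-1],[0,-0.03,0.36,0,0,0,-1],[0,-0.03,0.42,0,0,0,-1],[0,-0.03,0.46,0,0,0,-1],[0,-0.03,0.46,0,0,0,-1]]]}}

```text
clock: 13.75
position: [513.3, -78.0, 282.7]
ee_rot: [0.99, -0.14, -0.001, -0.0]
contact_force: [0.3, -0.5, -0.3]
gripper_width: -0.3
```

Call:
{"method": "apply_moves", "body": {"increments": [[[0,0,0.015,0,0,0,-1],[0,0,0.03,0,0,0,-1],[0,0,0.03,0,0,0,-1]]]}}

```text
clock: 14.05
position: [513.4, -78.3, 280.3]
ee_rot: [0.99, -0.14, 0.0, -0.0]
contact_force: [0.9, 0.3, 0.1]
gripper_width: 0.1
```

Call:
{"method": "apply_moves", "body": {"increments": [[[0,0,0.015,0,0,0,-1],[0,0,0.03,0,0,0,-1],[0,0,0.03,0,0,0,-1]]]}}

```text
clock: 14.35
position: [513.6, -78.3, 278.7]
ee_rot: [0.99, -0.14, 0.001, 0.0]
contact_force: [-2.2, 2.0, 6.4]
gripper_width: 0.0
```

Call:
{"method": "apply_moves", "body": {"increments": [[[0,0,0.015,0,0,0,-1],[0,0,0.03,0,0,0,-1],[0,0,0.03,0,0,0,-1]]]}}

```text
clock: 14.65
position: [513.7, -78.3, 278.6]
ee_rot: [0.99, -0.14, 0.002, 0.0]
contact_force: [-6.8, 3.9, 18.2]
gripper_width: -0.0
```

Firm end stop. Retreat and check.

Call:
{"method": "apply_moves", "body": {"increments": [[[0,0,-0.2,0,0,0,-1],[0,0,-0.6,0,0,0,-1],[-0.1,0.2,-1,0,0,0,-1],[-0.6,0.6,-1,0,0,0,-1],[-1,1,-1,0,0,0,-1],[-1,1,-1,0,0,0,-1]]]}}

```text
clock: 15.25
position: [386.3, -147.5, 374.8]
ee_rot: [0.99, -0.141, 0.0, -0.0]
contact_force: [1.0, 0.3, 0.5]
gripper_width: 0.0
```

```bash
python3 -c "
from pad import *
P=[arm.get_image(c) for c in ('side','top')]
cv2.imwrite('pics/c8.png',cv2.hconcat([cv2.resize(cv2.cvtColor(p['img'],4)[y:y+120,x:x+120],(400,400),interpolation=2) for p,x,y in zip(P,(210,220),(120,150))]))
for i,p in enumerate(P):
  hsv=cv2.cvtColor(p['img'],cv2.COLOR_RGB2HSV)
  for nm,lo,hi in (('y',(20,190,90),(28,255,255)),('g',(55,120,60),(80,255,255)),('r',(0,190,90),(6,255,255))):
    n,l,st,ce=cv2.connectedComponentsWithStats(cv2.inRange(hsv,lo,hi))
    print(nm,[(ce[j].round(1),st[j][4]) for j in range(1,n) if st[j][4]>30])
  print(proj(p,[570.5,174.1,125]).round(1),[proj(p,[512.5,-80.4,z]).round(1) for z in (206,221)])
print(arm.read_state()['clock'])
"
```

```text
y [(array([ 42.8, 141.5]), np.int32(81)), (array([265.6, 188.9]), np.int32(121)), (array([295.9, 407.1]), np.int32(1064))]
g [(array([282.2, 218.8]), np.int32(82)), (array([449.3, 370.8]), np.int32(33))]
r [(array([274.1, 196.8]), np.int32(87)), (array([438.6, 346.1]), np.int32(31))]
[265.9 188.5] [array([281.2, 219.1]), array([281.4, 214.4])]
y []
g [(array([320.9, 225.2]), np.int32(146))]
r [(array([286.9, 216.5]), np.int32(143))]
[236.6 204.1] [array([321.8, 224.8]), array([322.2, 224.7])]
15.35
```

View pics/c8.png

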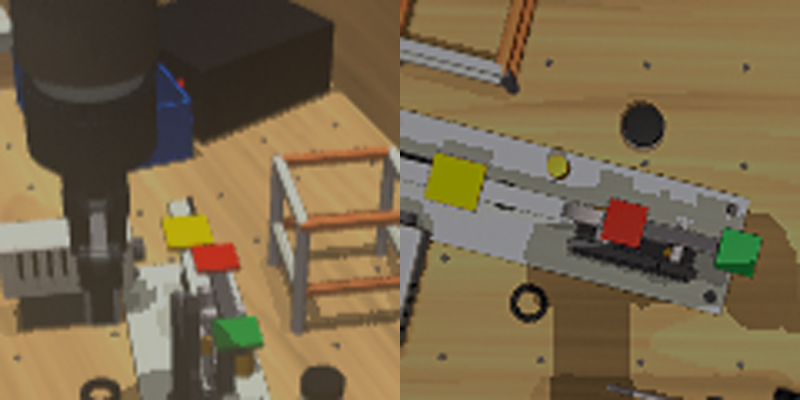

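```bash
python3 -c "
from h import *
print(arm.job_done(), arm.read_state()['contact_force'].round(1))"
```

```text
the job is handed in; nothing more can be done
the job is handed in; nothing more can be done
```

The job is done and handed in at about 15.4 s; the system gave no verdict. With shut fingertips I pressed the red tab over, pushed the arm down by its yellow pad onto its stop, pressed the green tab back and retreated clear.

- **Pawl out:** after the red press the pawl had clicked over. The green tab stood about 6 px higher in the side view, where 15 mm of travel predicts about 5 px.
- **Arm down:** the push met a firm stop, with force rising to about 26 N and no more motion. In the side view the pad lies within 0.5 px of where a level arm should put it. The top view's colour check for the pad found nothing at the end. An earlier top reading was partly hidden and about 4 px off, so the level check rests on the side view and the firm stop.
- **Pawl back in:** the green tab ended on a firm stop at about 20 N. Both tabs are back within 0.1 px of their starting place in the top view. The green tab in the side view agrees within about 1 px with the pawl being in.
- **Loose things:** the brass post, jar and ring look unmoved in the pictures. I did not measure them or check the others separately. The last reading before handing in showed no force on the tool.

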